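Open the jar of hazelnuts one-handed in the jar block

ROBOT

A 7-joint arm with a two-finger parallel gripper is mounted at the origin on a cart in front of the work surface, level with it; the furniture and walls round the work are solid. World frame = base frame: x ahead of the robot, y to its left, z up, the work surface at z = 0. Lengths are in m, angles in rad, forces in N, time in s.
With the tool pointing down it reaches from about 0.425 to 0.875 m from the base axis. Payload 9.9 kg.
Tool frame: the origin (TCP) lies midway between the tips of the shut fingers; the grasp point (between the pads) lies 19 mm behind it; z points along the fingers, y is the line along which they close (so a half turn about z gives the same grasp; the last joint's range is limited). The gripper opens to 85 mm and grips with 20 to 120 N. Pads are 22 mm wide; open, the fingers measure 114 mm over their backs; the gripper's body (76 mm by 85 mm) begins 54 mm behind the grasp point. The pads swing forward as they close: fully open they stand 13 mm farther back than shut.
Start: joints at [1.058, 0.576, 0.025, 1.437, -0.015, 1.129, -0.057], TCP at [0.281, -0.614, 0.231] pointing down, gripper open.
Joint ranges: [-2.76, 2.76], [-0.34, 2.15], [-1.52, 1.57], [0.19, 2.46], [-1.09, 4.23], [0.17, 1.99], [-2.82, 2.82]. Speed limits (rad/s): [2.22, 2.22, 3.01, 3.01, 3.14, 3.14, 3.14].

INTERFACE

Orientations are given as a rotation vector (axis times angle).
In Python, from bench import read_state, imaging, workorder gives the robot as it stands.
- The arm moves only by the tool move_arm, never from a script. Its argument "deltas" is text: rows parted by semicolons, each of 7 numbers parted by spaces: the finger opening in mm, from 0 to 85.4, then the shift along the tool's x, y, z in mm, then the turn, a rotation vector about the tool's x, y, z in rad. In form: gripper tx ty tz ax ay az; .... A call has 1 to 10 rows; each row is the pose to reach, as a shift and turn from the pose commanded when the call began, along the tool's axes at that moment; what a row does not reach only later rows make up. A row lasts 1/8 s, in which the tool goes at most 62.5 mm and 10.7 degrees, less where a joint would pass 70% of its speed; a pose out of reach is approached as far as the arm can. A call with a gripper value outside its range is refused whole. The fingers move at their own pace and stop on an object; the grip force is fixed at half the most. Time passes only in rows, so rows that repeat a pose let the fingers close. It gives the time, the measured TCP pose, the force, the opening and the grip force at its end, in the units of the state.
- read_state(): the state, without advancing time (a new reading comes with each control period).
- imaging.read_camera(name): name is "side" or "top"; returns a dict with "pixels" (420x560x3 uint8, red, green, blue), "fx", "fy", "cx", "cy" (pixels), "k1" (the pictures are not rectified: a ray, as slopes to the right and down, at radius r is drawn at 1 + k1 r^2 times it, then the intrinsics apply), "rvec" (rotation vector, rad) and "tvec" (3), from world to camera coordinates, as OpenCV has them. Camera axes: x right, y down, z forward; pixel columns grow to the right and rows downward; lengths in m; the calibration is good to about 2 mm. A picture is of the moment at which its call begins. There is no depth.
- workorder.job_done(): hands the job in; it is judged then, once.
The state is a dict: "time_s": time; "q": joint angles; "qd": joint speeds; "tau": joint torques, N m; "tool_pos": TCP position; "tool_rot": TCP orientation; "wrist_force": force on the tool from outside, world axes, zero at the start; "torque": the same for the moment, N m; "finger_gap": opening from 0.0 (shut) to 1.0 (fully open); "grip_force": force on a finger pad.
Only numpy, scipy, OpenCV 4.12 (cv2) and the standard library are available. Lean on these libraries where they do the work, as an engineer would, in place of code of your own. Each camera call takes 0.05 s, during which the arm holds its last target. There are 200 camera calls.

TASK

Open the square jar of hazelnuts with one hand: stand it upright, still closed, fully down in the square well of the wooden jar block so that it cannot turn, unscrew its tight twist-off cap anticlockwise, stop turning once the thread lets go rather than forcing it on against the next thread, and lift the cap off. Finish while holding the cap still and level right above the open mouth, one to three centimetres clear of the glass, with the jar left seated in its well; do not put the cap down or let go of it, and leave the other things on the worktop where they are.

Things in the scene. Friction and masses are not known exactly. Their poses are not given: they have to be found in the camera images.
- jar: Loose square clear-glass jar of brown hazelnuts (fixed inside), 0.34 to 0.51 kg with cap. Body 62 x 62 mm, 60 mm high, shoulder to 68 mm, round neck to 88 mm; 96.5 mm tall with its cap. Origin at the centre of its underside, z up, x and y square to its flat sides (any quarter turn fits the well). It can be carried by its closed cap (grip about 40 N).
- cap: Round ribbed pale metal cap, 60 mm across, 26 mm high, 40 g, held on the jar only by three lugs in its skirt. Origin at the centre of its open underside, 70.5 mm above the jar's underside while closed; z up; yaw as the jar's within 0.1 rad while tight. Starting it takes 0.4 to 0.9 N m (grip 50 N). Grip across the diameter, fingertips not below its lower edge (the jar's shoulder lies 2.5 mm lower).
- cap_rim (a point): Centre of the cap's open underside; 17.5 mm below jar_mouth while closed. The cap loosens anticlockwise seen from above (clockwise it meets a stop at once): relative to the jar its lugs come free after about 0.85 rad and strike the next thread at about 1.6 rad, so turn about 1.15 rad and then lift straight up; it rises only about 2 mm while turning.
- jar_mouth (a point): Centre of the jar's glass rim, 88 mm above the jar's underside; axes as the jar's. A springy rubber ring on the rim presses the closed cap up with about 23 N against three thread ramps on the 41 mm neck.
- jar_block: Beech block fixed to the worktop on rubber suction feet, 190 (its x) x 105 (its y) mm, top 42 mm up; origin on the worktop under its centre, z up. Square well 66 x 66 mm, 26 mm deep, 5 mm bevelled edge, at its -x end, sides along the block's x and y; at its +x end a round well (54 mm) that the jar does not fit.
- well (a point): Centre of the square well's floor, 16 mm above the worktop, 36 mm toward -x from the block's centre; axes as the block's.
- onion: Bystander: onion, 75 mm, loose.
- garlic: Bystander: head of garlic, 56 mm, loose.
- spoon: Bystander: metal spoon lying flat, 191 mm long, loose.
- scissors: Bystander: scissors lying flat, 199 mm long, loose.
- tape: Bystander: roll of tape lying flat, 104 mm wide, 25 mm high, loose.
- mill: Bystander: wooden pepper mill, 58 mm wide, 170 mm high, loose.
- pegs: Bystander: small clothes peg lying flat, 72 mm long, loose.
- cap_edge (a point): Point on the cap's lower edge, 30 mm from its axis along the cap's x axis; shows how far the cap has been turned. The jar itself can turn up to 0.07 rad either way in the well before the well holds it.
Mind the look-alikes: they are no part of the job. Leave any purple look-alike of the jar alone.

How it is judged:
By the outcome, as a careful person would: the job done as asked, in the order asked, and still so for the second after the job is handed in, while the arm keeps its last pose, push and grip.
It also fails if it takes over 58 s, if anything falls off the work surface, if the arm or the gripper's body presses on something with over 40 N, if the wrist force passes 120 N, or if a joint passes its speed limit or range.

## Working session

There is one attempt and no reset: what is moved stays moved. The work goes in short steps, Python scripts to look and compute and a tool call to move; the robot and the scene stay as the last step left them, time stands still between calls to the robot, and variables do not carry over. Pictures are saved under pics/ and viewed, at most 10 in all, crops included, and the job is handed in when it is done.

Besides the shell and the picture viewer there is one more tool, called after "Call:" by a JSON object that holds its "method" and its "body". move_arm: Moves the arm, as the interface text tells. Its arguments: {"type":"object","properties":{"deltas":{"type":"string"}},"required":["deltas"]}

```bash
mkdir -p pics; cat > h.py <<'E'
import numpy as np, cv2
from scipy.spatial.transform import Rotation as R
from bench import read_state, imaging, workorder
def cam(n,save=None):
    c=imaging.read_camera(n)
    if save: cv2.imwrite('pics/'+save,c['pixels'][:,:,::-1])
    return c
def KD(c): return np.array([[c['fx'],0,c['cx']],[0,c['fy'],c['cy']],[0,0,1.]]),np.array([c['k1'],0,0,0.])
def ray(c,uv):
    K,D=KD(c); p=cv2.undistortPoints(np.array(uv,float).reshape(-1,1,2),K,D).reshape(-1,2)
    Rm=cv2.Rodrigues(np.array(c['rvec'],float))[0]
    d=np.c_[p,np.ones(len(p))]@Rm
    return -Rm.T@np.array(c['tvec'],float),d
def plane(c,uv,z):
    o,d=ray(c,uv); return o+d*((z-o[2])/d[:,2])[:,None]
def tri(c1,a,c2,b):
    o1,d1=ray(c1,[a]);o2,d2=ray(c2,[b]);d1=d1[0];d2=d2[0]
    s=np.linalg.lstsq(np.c_[d1,-d2],o2-o1,rcond=None)[0]
    p,q=o1+s[0]*d1,o2+s[1]*d2
    return (p+q)/2,np.linalg.norm(p-q)
def proj(c,P):
    K,D=KD(c); return cv2.projectPoints(np.array(P,float).reshape(-1,1,3),np.array(c['rvec'],float),np.array(c['tvec'],float),K,D)[0].reshape(-1,2)
E
python3 - <<'E'
from h import *
np.set_printoptions(precision=3,suppress=True)
for n in('side','top'):
    c=cam(n,n+'0.png'); o,d=ray(c,[[280,210]]); print(n,o,d,c['fx'],c['k1'])
s=read_state(); print({k:np.round(v,3) for k,v in s.items()}); print(R.from_rotvec(s['tool_rot']).as_matrix())
E
```

```text
side [0.505 1.106 0.746] [[ 0.025 -0.867 -0.497]] 480.68136528248846 -0.15996225188665936
top [ 0.275 -0.016  1.36 ] [[ 0.211  0.01  -0.978]] 435.26244697324796 0.03931065364190911
{'time_s': np.float64(0.1), 'q': array([ 1.058,  0.576,  0.025,  1.438, -0.015,  1.129, -0.056]), 'qd': array([-0.   , -0.002,  0.   , -0.003,  0.001, -0.001, -0.001]), 'tau': array([  0.006, -76.729,   2.258, -28.66 ,   0.016,   0.009,  -0.   ]), 'tool_pos': array([ 0.281, -0.614,  0.231]), 'tool_rot': array([-3.068, -0.668,  0.001]), 'wrist_force': array([-0.308,  0.716,  0.152]), 'torque': array([ 0.049, -0.022,  0.023]), 'grip_force': np.float64(0.0), 'finger_gap': np.float64(0.996)}
[[ 0.909  0.416 -0.001]
 [ 0.416 -0.909  0.001]
 [-0.    -0.001 -1.   ]]
```

View pics/side0.png

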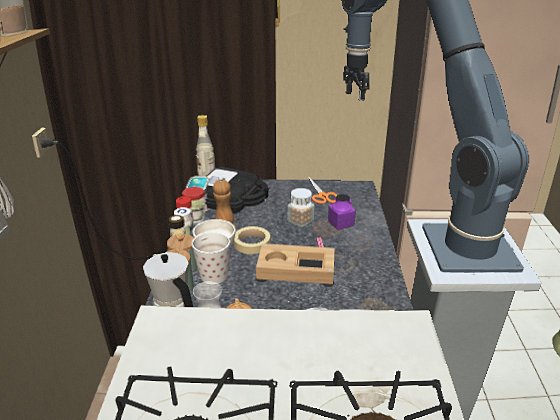

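View pics/top0.png

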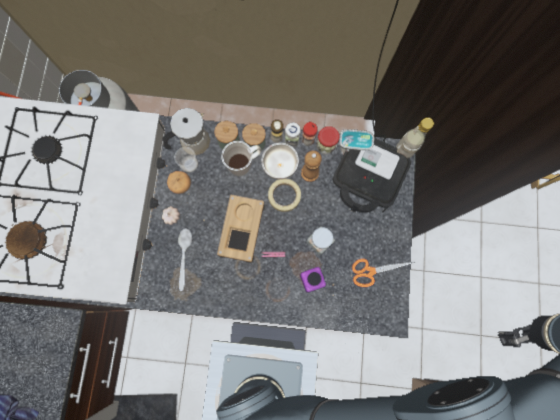

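Candidates: pale-capped glass jar top (321,238) / side (301,207), the purple look-alike top (313,279) / side (341,213), a glass at top (187,160), and a white-lidded spice jar at top (293,130). My choice is the first. A close crop should confirm it.

```bash
python3 - <<'E'
import cv2,numpy as np
t=cv2.imread('pics/top0.png');s=cv2.imread('pics/side0.png')
a=cv2.resize(t[190:290,210:340],(780,600),interpolation=cv2.INTER_CUBIC)
cv2.imwrite('pics/c1.png',a)
b=cv2.resize(s[180:290,250:380],(709,600),interpolation=cv2.INTER_CUBIC)
cv2.imwrite('pics/c2.png',b)
E
```

```text
(no output)
```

View pics/c1.png

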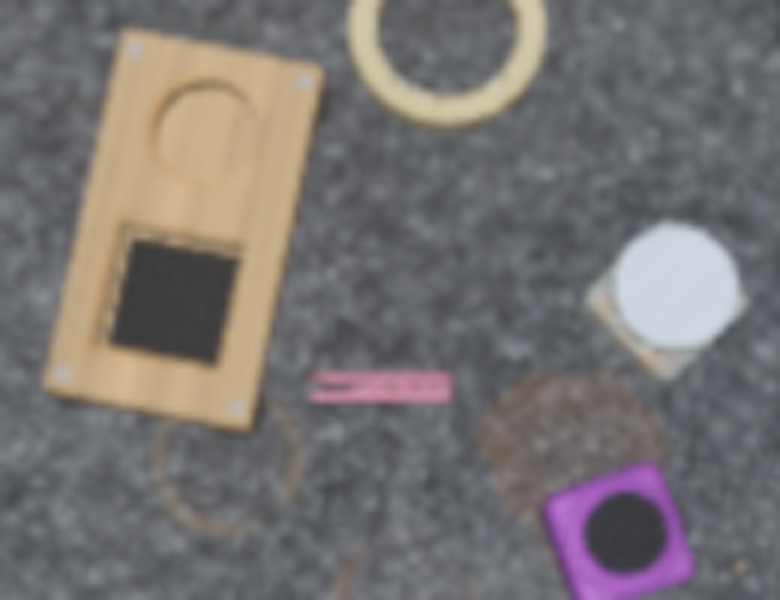

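View pics/c2.png

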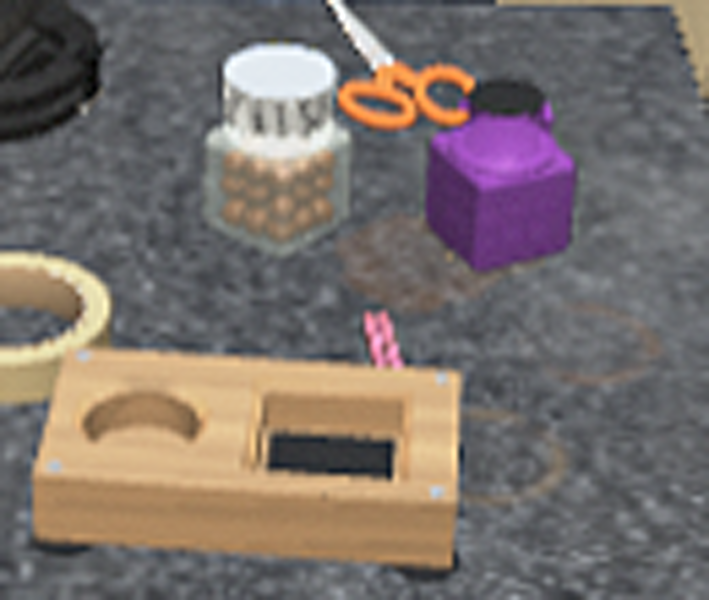

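The crops show the jar upright with its pale ribbed cap (c1 677,287) and hazelnuts. The purple decoy is separate at (620,530). The block's square well is at c1 (175,300), i.e. at the block's lower end. Next I measure both views.

```bash
cat >> h.py <<'E'
def c1(p): return (np.array(p,float)+.5)/6-.5+[210,190]
def c2(p): return (np.array(p,float)+.5)/(600/110)-.5+[250,180]
def biggest(m):
    cs=cv2.findContours(m.astype(np.uint8),cv2.RETR_EXTERNAL,cv2.CHAIN_APPROX_NONE)[0]
    return max(cs,key=cv2.contourArea)
E
python3 - <<'E'
from h import *
np.set_printoptions(precision=4,suppress=True)
t=cam('top');s=cam('side')
# cap top ellipses
def capfit(c,box,thr,open_=False):
    x0,y0,x1,y1=box; h=cv2.cvtColor(c['pixels'][y0:y1,x0:x1],cv2.COLOR_RGB2GRAY); h=cv2.resize(h,None,fx=6,fy=6,interpolation=cv2.INTER_CUBIC)
    k=biggest(h>thr); e=cv2.fitEllipse(k); return (np.array(e[0])+.5)/6-.5+[x0,y0],np.array(e[1])/6
a=capfit(t,(305,222,340,255),185); print('top cap',a)
b=c2([280,72]); print('side cap hand',b)
P,g=tri(t,a[0],s,b); print('captop',P,g)
C=plane(t,[a[0]],.0965);print('cap top on plane',C, plane(s,[b],.0965))
# jar corners
tc=c1([[587,297],[668,380],[747,300]]); sc=c2([[207,205],[278,250],[350,205]])
for z in(0,.06): print('jar corners top',z,plane(t,tc,z)[:,:2].tolist())
print('side base corner',plane(s,c2([[278,250]]),0))
# block
bt=c1([[122,28],[326,66],[250,432],[43,388]]); bs=c2([[36,475],[67,350],[461,372],[458,497]])
# screws
st=c1([[135,49],[304,81],[238,408],[62,373]]); ss=c2([[54,466],[84,355],[441,379],[436,492]])
for n,A,B in(('corner',bt,bs),('screw',st,ss)):
    Q=np.array([tri(t,p,s,q)[0] for p,q in zip(A,B)]); print(n,Q, [tri(t,p,s,q)[1] for p,q in zip(A,B)])
    W=plane(t,A,.042)[:,:2]; V=plane(s,B,.042)[:,:2]
    for X in(W,V):
        d=(X[0]+X[1]-X[2]-X[3])/2; e=(X[0]+X[3]-X[1]-X[2])/2
        print(n,'centre',X.mean(0),'len',np.linalg.norm(d),np.linalg.norm(e),'yaw',np.arctan2(d[1],d[0]),np.arctan2(e[1],e[0])-np.pi/2)
# well floor (black) corners, top view
print('well floor top', plane(t,c1([[135,238],[241,245],[216,364],[108,346]]),.016)[:,:2].tolist())
E
```

```text
top cap (array([322.176 , 237.4952]), array([19.451 , 20.1772]))
side cap hand [300.925  192.7917]
captop [ 0.479  -0.135   0.0933] 0.0006048834168409732
cap top on plane [[ 0.4782 -0.1346  0.0965]] [[ 0.4795 -0.1289  0.0965]]
jar corners top 0 [[0.48377520656039374, -0.09786327282460824], [0.4447593572143578, -0.14378109028586641], [0.4910828245418971, -0.18151875007564755]]
jar corners top 0.06 [[0.47456536285909884, -0.0942390770167145], [0.43727025071039516, -0.13813175603166766], [0.4815506889952257, -0.1742050513124356]]
side base corner [[ 0.4787 -0.1052  0.    ]]
corner [[0.5915 0.158  0.0417]
 [0.5838 0.0505 0.0374]
 [0.3925 0.0673 0.0389]
 [0.4021 0.1734 0.0442]] [np.float64(0.0019452969713185482), np.float64(0.0013925454084687116), np.float64(0.0019136258737532431), np.float64(5.5224350452404345e-05)]
corner centre [0.4923 0.1122] len 0.19182258251026577 0.10752592100245233 yaw -0.08580935366096681 -0.0934040235639535
corner centre [0.4922 0.1146] len 0.18908447180015475 0.10027942905413924 yaw -0.06787075935429329 -0.07904987076791481
screw [[0.5826 0.1499 0.0405]
 [0.5743 0.0607 0.0413]
 [0.4031 0.0748 0.0399]
 [0.4111 0.1653 0.0407]] [np.float64(0.0006718502136053277), np.float64(0.00020339769702996103), np.float64(0.0007236077146762272), np.float64(0.0003058472108137551)]
screw centre [0.4924 0.1125] len 0.17202923085983263 0.09015297444724238 yaw -0.08574795554948061 -0.08848997435182815
screw centre [0.493  0.1146] len 0.1715692539348235 0.08997033293500604 yaw -0.0911229057453604 -0.09062565282404789
well floor top [[0.4873997209632095, 0.14025666320191055], [0.48953468449518966, 0.08490977517978832], [0.42642682844541224, 0.09041809488039196], [0.42985173005219646, 0.14697774468559105]]
```

Cap axis is at about (0.478, -0.134), and the jar's diagonal lies at about 0.09 rad, so the jar yaw is about -0.69. The well is at (0.4566, 0.116) with yaw -0.088, so I'll turn the jar about +0.605 when carrying it. First I move above the jar; the current finger line (-1.14) is already clear of the decoy.

Call:
{"method": "move_arm", "body": {"deltas": "85 379 -354 61 0 0 0;85 379 -354 61 0 0 0;85 379 -354 61 0 0 0;85 379 -354 61 0 0 0;85 379 -354 61 0 0 0;85 379 -354 61 0 0 0;85 379 -354 61 0 0 0;85 379 -354 61 0 0 0;85 379 -354 61 0 0 0;85 379 -354 61 0 0 0"}}

```text
time_s: 1.45
tool_pos: [0.4787, -0.1323, 0.1701]
tool_rot: [-3.068, -0.674, 0.0]
wrist_force: [-0.2, -0.6, -0.1]
finger_gap: 0.991
grip_force: 0.0
```

```bash
python3 - <<'E'
from h import *
t=cam('top');s=cam('side')
a=cv2.resize(t['pixels'][200:270,280:360],(460,400),interpolation=3)
b=cv2.resize(s['pixels'][140:240,260:345],(340,400),interpolation=3)
cv2.imwrite('pics/v2.png',np.hstack([a,b])[:,:,::-1])
S=read_state(); print(R.from_rotvec(S['tool_rot']).as_matrix().round(4),S['q'].round(2),S['tool_pos'])
print(proj(t,[[.478,-.134,.0965],S['tool_pos']]),proj(s,[[.478,-.134,.0965],S['tool_pos']]))
E
```

```text
[[ 9.096e-01  4.155e-01 -4.000e-04]
 [ 4.155e-01 -9.096e-01 -5.000e-04]
 [-5.000e-04  3.000e-04 -1.000e+00]] [ 0.22  0.38 -0.05  1.98  0.03  0.78 -0.99] [ 0.47782249 -0.1350681   0.17030677]
[[321.96170651 237.54409454]
 [325.18866913 233.68318213]] [[301.40912579 191.98554529]
 [302.01563295 168.76168209]]
```

View pics/v2.png

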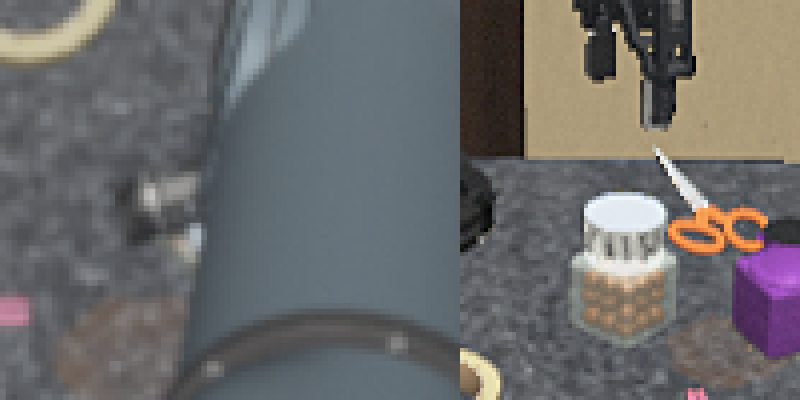

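The right panel shows the fingers straddling the cap line: midpoint about (628,100), cap centre (625,213). The arm hides the top view. Next I descend and close.

Call:
{"method": "move_arm", "body": {"deltas": "85 0 0 50 0 0 0;85 0 0 90 0 0 0;85 0 0 102 0 0 0;85 0 0 102 0 0 0;58 0 0 102 0 0 0;50 0 0 102 0 0 0;50 0 0 102 0 0 0;50 0 0 102 0 0 0;50 0 0 102 0 0 0;50 0 0 102 0 0 0"}}

```text
time_s: 2.8
tool_pos: [0.4789, -0.1345, 0.07]
tool_rot: [3.069, 0.668, 0.004]
wrist_force: [-1.2, 0.7, 8.5]
finger_gap: 0.68
grip_force: 61.9
```

Call:
{"method": "move_arm", "body": {"deltas": "50 0 0 -40 0 0 0;50 0 0 -80 0 0 0;50 0 0 -100 0 0 0;50 20 -60 -100 0 0 -0.15;50 42 -118 -100 0 0 -0.3;50 63 -177 -100 0 0 -0.45;50 85 -237 -100 0 0 -0.605;50 85 -237 -100 0 0 -0.605;50 85 -237 -100 0 0 -0.605;50 85 -237 -100 0 0 -0.605"}}

```text
time_s: 4.05
tool_pos: [0.457, 0.1149, 0.1684]
tool_rot: [2.733, 1.548, -0.001]
wrist_force: [0.4, -0.4, -4.5]
finger_gap: 0.679
grip_force: 67.0
```

```bash
python3 - <<'E'
from h import *
t=cam('top');s=cam('side')
a=cv2.resize(t['pixels'][190:280,200:290],(400,400),interpolation=3)
b=cv2.resize(s['pixels'][170:300,250:380],(400,400),interpolation=3)
cv2.imwrite('pics/v3.png',np.hstack([a,b])[:,:,::-1])
S=read_state(); print(R.from_rotvec(S['tool_rot']).as_matrix().round(4),S['q'].round(2),S['tool_pos'],S['wrist_force'],S['finger_gap'])
E
```

```text
[[ 5.139e-01  8.578e-01  0.000e+00]
 [ 8.578e-01 -5.139e-01 -5.000e-04]
 [-5.000e-04  3.000e-04 -1.000e+00]] [-0.16  0.36 -0.26  2.04  0.13  0.76 -1.03] [0.45708377 0.1150884  0.16836933] [ 0.57422917  0.85094174 -3.83543931] 0.6713593753525129
```

View pics/v3.png

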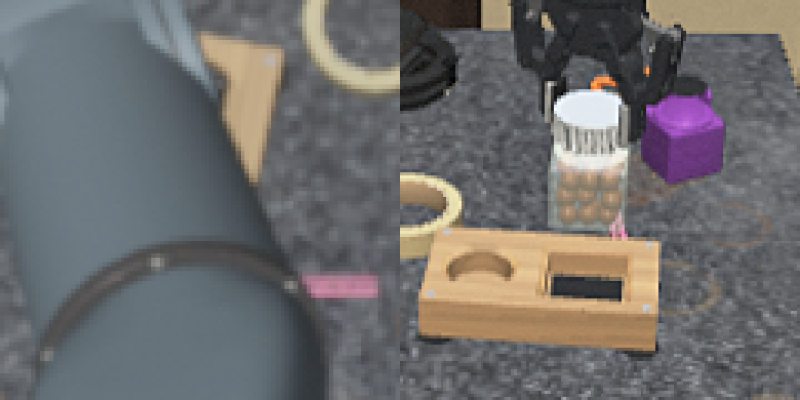

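The jar hangs upright from the cap in the side view, at (590,160), above and behind the well at (587,275). I'll overlay the predicted jar outline (square to the well, on the TCP axis) in a close crop to check yaw and centring.

```bash
python3 - <<'E'
from h import *
s=cam('side'); S=read_state(); x,y,_=S['tool_pos']; print(x,y)
k=9; x0,y0,x1,y1=285,192,345,256
im=cv2.resize(s['pixels'][y0:y1,x0:x1],None,fx=k,fy=k,interpolation=3)[:,:,::-1].copy()
ya=-.088; z0=.099
def sq(h,z): 
    a=np.array([[1,1],[1,-1],[-1,-1],[-1,1]])*h; c,sn=np.cos(ya),np.sin(ya)
    return [[x+p*c-q*sn,y+p*sn+q*c,z] for p,q in a]
for z in(z0,z0+.06):
    p=(proj(s,sq(.031,z))-[x0,y0]+.5)*k
    cv2.polylines(im,[p.astype(np.int32)],True,(0,0,255),1)
th=np.linspace(0,6.28,40); p=(proj(s,[[x+.03*np.cos(a),y+.03*np.sin(a),z0+.0965] for a in th])-[x0,y0]+.5)*k
cv2.polylines(im,[p.astype(np.int32)],True,(0,0,255),1)
cv2.imwrite('pics/v4.png',im)
E
```

```text
0.457064684741 0.11530471451711491
```

View pics/v4.png

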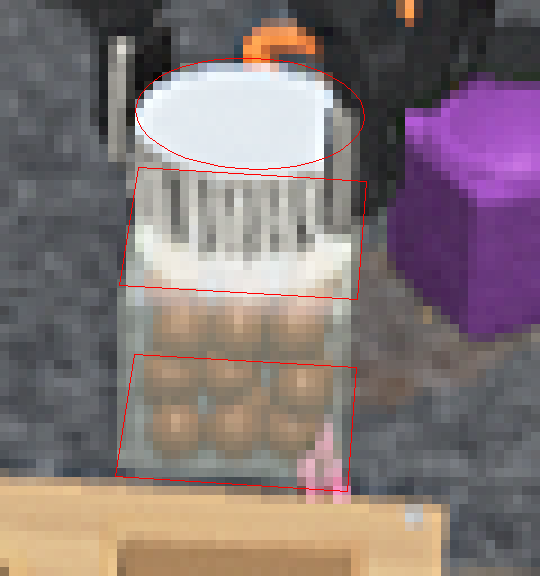

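The overlay matches to about a millimetre: bottom corners at (118,472) and (348,488), cap ellipse coincident. I'll lower to the bevel, then in slowly.

Call:
{"method": "move_arm", "body": {"deltas": "50 1 0 30 0 0 0;50 1 0 50 0 0 0;50 1 0 56 0 0 0;50 1 0 60 0 0 0;50 1 0 64 0 0 0;50 1 0 64 0 0 0"}}

```text
time_s: 4.95
tool_pos: [0.4576, 0.1172, 0.1045]
tool_rot: [2.731, 1.552, 0.0]
wrist_force: [0.2, -0.4, -6.1]
finger_gap: 0.675
grip_force: 67.0
```

Call:
{"method": "move_arm", "body": {"deltas": "50 0 0 5 0 0 0;50 0 0 9 0 0 0;50 0 0 13 0 0 0;50 0 0 16 0 0 0;50 0 0 18 0 0 0;50 0 0 18 0 0 0"}}

```text
time_s: 5.7
tool_pos: [0.4573, 0.1176, 0.0863]
tool_rot: [-2.731, -1.553, 0.0]
wrist_force: [-1.2, -0.2, -3.1]
finger_gap: 0.678
grip_force: 67.3
```

Call:
{"method": "move_arm", "body": {"deltas": "50 0 0 1 0 0 0;50 0 0 1.5 0 0 0;50 0 0 1.5 0 0 0"}}

```text
time_s: 6.08
tool_pos: [0.4575, 0.1178, 0.086]
tool_rot: [2.731, 1.553, 0.002]
wrist_force: [-5.8, -0.5, 15.9]
finger_gap: 0.68
grip_force: 69.2
```

The jar is seated: contact force rises, and z 0.086 matches the floor at 0.016. Now unscrewing anticlockwise, first part.

Call:
{"method": "move_arm", "body": {"deltas": "50 0 0 0 0 0 -0.08;50 0 0 0 0 0 -0.16;50 0 0 -0.3 0 0 -0.24;50 0 0 -0.5 0 0 -0.32;50 0 0 -0.7 0 0 -0.4;50 0 0 -0.8 0 0 -0.48;50 0 0 -1 0 0 -0.55;50 0 0 -1 0 0 -0.55"}}

```text
time_s: 7.08
tool_pos: [0.4583, 0.118, 0.0869]
tool_rot: [2.205, 2.236, 0.004]
wrist_force: [-2.4, -0.5, 12.6]
finger_gap: 0.673
grip_force: 68.6
```

```bash
python3 - <<'E'
from h import *
S=read_state();print({k:np.round(S[k],3) for k in('tool_pos','wrist_force','torque','q','finger_gap')}, R.from_rotvec(S['tool_rot']).as_matrix()[:,1].round(3))
s=cam('side')
x0,y0,x1,y1=270,215,350,275
cv2.imwrite('pics/v5.png',cv2.resize(s['pixels'][y0:y1,x0:x1],(800,600),interpolation=3)[:,:,::-1])
E
```

```text
{'tool_pos': array([0.458, 0.118, 0.087]), 'wrist_force': array([-2.36 , -0.507, 12.601]), 'torque': array([-0.221,  0.5  ,  0.069]), 'q': array([-0.082,  0.501, -0.381,  2.122,  0.336,  0.573, -0.692]), 'finger_gap': np.float64(0.673)} [1.    0.014 0.002]
```

View pics/v5.png

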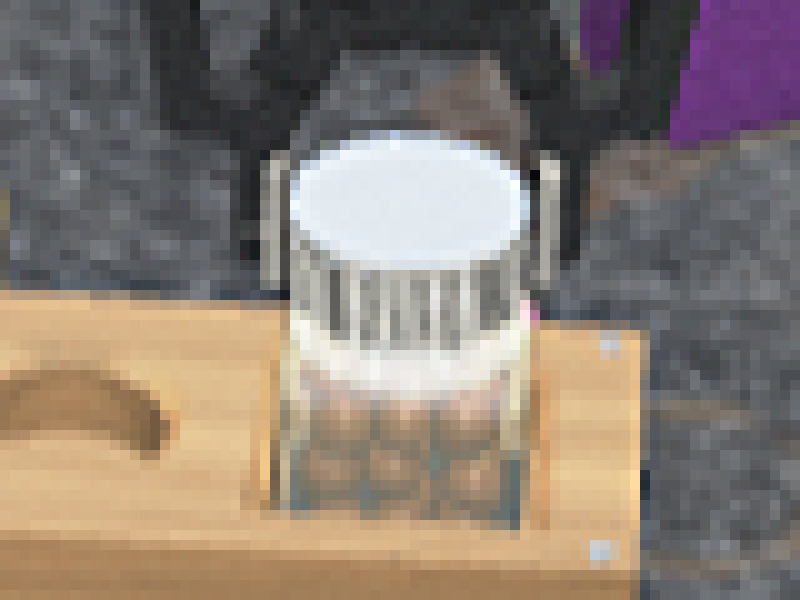

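The view shows the jar square in its well with the cap at (410,200) held evenly on both sides. The torque has dropped to about 0, so the cap is turning freely. I'll finish the turn to about 1.2 rad in total.

Call:
{"method": "move_arm", "body": {"deltas": "50 0 0 -0.2 0 0 -0.08;50 0 0 -0.4 0 0 -0.16;50 0 0 -0.6 0 0 -0.24;50 0 0 -0.8 0 0 -0.32;50 0 0 -1 0 0 -0.4;50 0 0 -1.2 0 0 -0.48;50 0 0 -1.4 0 0 -0.56;50 0 0 -1.5 0 0 -0.64;50 0 0 -1.5 0 0 -0.65;50 0 0 -1.5 0 0 -0.65"}}

```text
time_s: 8.38
tool_pos: [0.4582, 0.1175, 0.0877]
tool_rot: [1.38, 2.821, 0.002]
wrist_force: [1.2, -1.5, 4.9]
finger_gap: 0.678
grip_force: 67.9
```

```bash
python3 - <<'E'
from h import *
S=read_state();print({k:np.round(S[k],3) for k in('tool_pos','wrist_force','torque','q','finger_gap')}, R.from_rotvec(S['tool_rot']).as_matrix().round(3))
E
```

```text
{'tool_pos': array([0.458, 0.118, 0.088]), 'wrist_force': array([ 1.161, -1.519,  4.932]), 'torque': array([-0.377, -0.321, -0.003]), 'q': array([ 0.048,  0.527, -0.571,  2.116,  0.483,  0.625, -0.2  ]), 'finger_gap': np.float64(0.678)} [[-0.614  0.789  0.001]
 [ 0.789  0.614  0.   ]
 [-0.001  0.001 -1.   ]]
```

Call:
{"method": "move_arm", "body": {"deltas": "50 0 0 -1 0 0 -0.0;50 0 0 -2 0 0 0;50 0 0 -3 0 0 0;50 0 0 -4 0 0 0;50 0 0 -5 0 0 0;50 0 0 -5 0 0 0"}}

```text
time_s: 9.12
tool_pos: [0.4575, 0.1174, 0.0924]
tool_rot: [1.378, 2.823, 0.0]
wrist_force: [-0.2, -0.6, -0.6]
finger_gap: 0.675
grip_force: 67.4
```

The wrist force is about the cap's own weight, so the thread has let go. Lifting on.

Call:
{"method": "move_arm", "body": {"deltas": "50 0 0 -5 0 0 0;50 0 0 -10 0 0 0;50 0 0 -16 0 0 0;50 0 0 -22 0 0 0;50 0 0 -27 0 0 0;50 0 0 -30 0 0 0;50 0 0 -31 0 0 0;50 0 0 -31 0 0 0;50 0 0 -31 0 0 0;50 0 0 -31 0 0 0"}}

```text
time_s: 10.38
tool_pos: [0.4574, 0.1174, 0.1232]
tool_rot: [-1.377, -2.823, 0.0]
wrist_force: [-0.1, -0.3, -0.2]
finger_gap: 0.672
grip_force: 67.4
```

```bash
python3 - <<'E'
from h import *
S=read_state();print({k:np.round(S[k],3) for k in('time_s','tool_pos','wrist_force','qd','finger_gap')})
s=cam('side')
x0,y0,x1,y1=260,195,360,270
cv2.imwrite('pics/v6.png',cv2.resize(s['pixels'][y0:y1,x0:x1],(800,600),interpolation=3)[:,:,::-1])
E
```

```text
{'time_s': np.float64(10.375), 'tool_pos': array([0.457, 0.117, 0.123]), 'wrist_force': array([-0.114, -0.321, -0.195]), 'qd': array([ 0.   ,  0.   ,  0.   , -0.002,  0.   , -0.001, -0.001]), 'finger_gap': np.float64(0.672)}
```

View pics/v6.png

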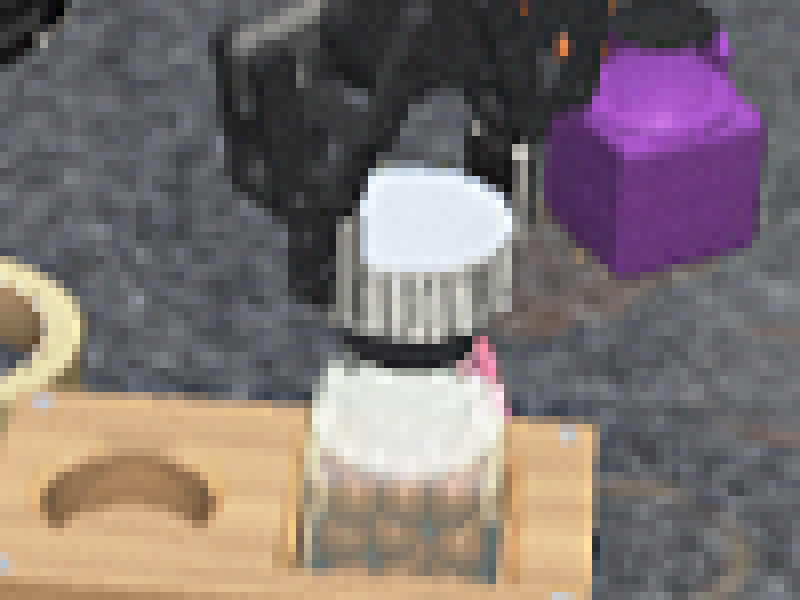

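The picture shows the jar still seated, its open mouth with the dark rubber ring at (410,350), and the cap held level above it at (425,260), about 2 cm clear by the lift. Handing in.

```bash
python3 -c "
from bench import workorder; print(workorder.job_done())"
```

```text
the job is handed in; nothing more can be done
None
```

The job is handed in at about 10 s on the robot's clock: the jar is seated in the square well, and its cap was unscrewed about 1.2 rad and is held level about 2 cm above the open mouth.

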